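# Hang a drying frame on the swivel stand

## Robot

A 6-joint arm with a two-finger parallel gripper is mounted at the origin on the work surface; the furniture and walls round the work are solid. World frame = base frame: x ahead of the robot, y to its left, z up, the work surface at z = 0. Lengths are in mm, angles in rad, forces in N, time in s.
With the tool pointing down it reaches from about 325 to 775 mm from the base axis. Payload 5.5 kg.
Tool frame: the origin (TCP) lies at the very end of the fingers, on their centre line; the grasp point (between the pads) lies 19 mm behind it (manip.grip_depth is the z of the grasp point in the tool frame, in mm); z points along the fingers, y is the line along which they close (so a half turn about z gives the same grasp; the last joint's range is limited). The gripper opens to 88 mm and grips with 3 to 60 N. Pads are 20 mm wide; open, the fingers measure 115 mm over their backs; the gripper's body (75 mm by 178 mm) begins 61 mm behind the grasp point.
Start: joints at [1.148, 0.091, 1.231, -0, 1.82, -0.057], TCP at [214.623, 560.315, 222.631] pointing down, gripper open.
Joint ranges: [-2.87, 2.87], [-0.86, 2.18], [0.17, 2.46], [-1.51, 4.65], [0.06, 2.69], [-2.65, 2.65]. Speed limits (rad/s): [2.57, 2.57, 3.01, 3.14, 3.14, 3.14].

## Interface

Orientations are given as a unit quaternion [w, x, y, z].
In Python, from plant import manip gives the robot as it stands. The module is installed in compiled form; this text tells all that it offers.
- The arm moves only by the shell command python3 -m handwheel 'ROWS'. ROWS is JSON, a list of rows, each a list of 3 entries, a list of its own where there are three numbers: the turn, a rotation vector about the tool's x, y, z scaled (see below), then the shift along the tool's x, y, z scaled (see below), then the closure, from -1 (fully open) to 1 (shut). A call has 1 to 20 rows; each row shifts and turns the commanded pose from where the row before left it, along the tool's axes as they then stand; what a row does not reach is not made up. The controller multiplies each number of a shift by 12 cm and each number of a turn by 45 degrees. A row lasts 1/8 s, in which the tool goes at most 62.5 mm and 10.7 degrees, less where a joint would pass 70% of its speed; a pose out of reach is approached as far as the arm can. A call with a number of a shift or a turn outside -1 to 1 is refused whole. A call with a gripper value outside its range is refused whole. The fingers move at their own pace and stop on an object; the grip force is fixed at half the most. Time passes only in rows, so rows that do not move let the fingers close. It gives the time, the measured TCP pose, the force, the opening and the grip force at its end, in the units of the state.
- manip.get_state(): the state, without advancing time (a new reading comes with each control period).
- manip.grab_frame(name): name is "scene" or "side" or "wrist"; returns a dict with "img" (420x560x3 uint8, red, green, blue), "intrinsics" (3x3 intrinsics, pixels), "camera_from_world" (4x4, takes a point from world to camera coordinates). Camera axes: x right, y down, z forward; pixel columns grow to the right and rows downward; lengths in mm; the calibration is good to about 2 mm. The wrist camera is an equidistant fisheye: a pixel r from the principal point sees the ray r / f radians off the axis. A picture is of the moment at which its call begins. There is no depth.
- manip.job_done(): hands the job in; it is judged then, once.
Trained networks look in a picture, given as the dict that the camera call returned (one of the last four; its "shot" number tells which), for a name from the list of things; names that differ only in an ending like _2 or _b are one class to them, and where a whole thing is asked for, a point or a joint stands for the part that bears it (a point fixed in the world has none). Each returns a list of dicts, best first, with "confidence" (0 to 1); they miss things now and then, are a little off and sometimes report something else, mostly with a low value. They report only what shows in the picture. A call takes as long as a camera call. They do not tell look-alikes from the thing itself.
- manip.trace(picture, name): "mask" (420x560 bool, what is visible of it).
- manip.tip_of(picture, name): "centre" ([x, y, z] in mm, in the coordinates of the camera as it stood for that picture, good to about 4 mm: a listed point, or the origin of a listed thing).
The state is a dict: "time": time; "q": joint angles; "joint_velocities": joint speeds; "joint_torque": joint torques, N m; "tool_pos": TCP position; "ee_rot": TCP orientation; "contact_force": force on the tool from outside, world axes, zero at the start; "wrist_torque": the same for the moment, N m; "finger_gap": finger opening in mm; "grasp_force": force on a finger pad.
Only numpy, scipy, OpenCV 4.12 (cv2) and the standard library are available. Lean on these libraries where they do the work, as an engineer would, in place of code of your own. Each camera call takes 0.05 s, during which the arm holds its last target. There are 200 camera calls.

## Task

Make the drying stand ready for tying herb bunches: swing its hook bar fully home against the stop, so that it is square to the wooden foot, and screw the knurled nut on top clockwise until it stops tight, so that the bar cannot swing under load. Then take the wide drying frame out of the dowel rack by its wooden grip and hang it by its two loops on both hooks at once, making sure that both loops are down in their hooks before you let go. Leave the narrow frame in the rack and the other things where they are.

Things in the scene. Friction and masses are not known exactly. Their poses are not given: they have to be found in the camera images.
- stand: drying stand, fixed: wooden foot 190 (x) x 250 (y) mm, its top 18 mm up; steel column at x = +60 mm in its frame, carrying a bar 236 mm long, 14 mm thick, 16 mm high, centred on the column, its centre line 180 mm above the worktop. Origin: centre of the foot's underside; x points from the hooks' side to the column's side (yaw 0: away from the robot), z up
- hook_bar (a joint): swing of the hook bar about the column's vertical axis, rad: 0 = home against the stop pin, the bar along the stand's y axis and the hooks to the stand's -x; grows counter-clockwise seen from above, to 1.1; starts at 0.5 to 0.9. Stiff (0.12 N m) but stays where it is left; with the nut tight it withstands about 1 N m
- bar_grip (a point): point on the bar's centre line, 98 mm from the column axis, near the end that points to the stand's +y when the bar is home: the bare end outside the hook, to pinch across its 14 mm from above. Its x axis is across the bar, away from the hooks, its y axis along the bar
- clamp_nut (a joint): turn of the knurled clamp nut, rad: grows as it is turned clockwise seen from above (tightening), up to 2.9, where it stops tight; starts at 0.2 to 0.7. Needs 0.06 N m; it sinks 0.24 mm a rad
- nut_grip (a point): point on the vertical axis of the clamp nut (knurled steel, 38 mm diameter, 24 mm high, on top of the column), at the height to grip; it lies 8 mm below the nut's top and 26 mm above the top of the bar. A stud of 10 mm diameter ends about 6 mm above the nut's top
- hook_a (a point): seat of a loop's wire (its middle) in the J-hook on the stand's +y side, bar home: 62 mm from the column along the bar, 80 mm in front of the column axis, 3.5 mm below the bar's centre line. The 8 mm hook rod leaves the bar level, dips to a cradle (underside 14 mm below the centre line) and rises to a tip 102 mm in front of the column axis, its top 7 mm above the line. Axes as bar_grip
- hook_b (a point): the same for the hook on the stand's -y side, 124 mm from hook_a
- rack: wooden rack, fixed: board 170 (x) x 240 (y) x 14 mm with upright 8 mm dowels, 67 mm tall, forming two slots at x = -40 and +40 mm in its frame; in each a frame stands upright on the board between dowels at y = -50 and +50 mm with 2 mm play each side, so it leans a little; lift it straight up. Origin: centre of the underside; x away from the robot at yaw 0
- wide_frame: wide drying frame: a short ladder 196 mm wide (y), 161 mm high, of 8 mm steel rod with two wooden rungs, 0.25 kg; in either slot. Above its top rail (88 mm up) stand two 6 mm wire loops at y = +62 and -62 mm, 28 mm wide and 39 mm high inside, and a wooden grip between them. Origin: middle of its lower edge; y along its width, z up to the loops; alike from both sides
- wide_frame_grip (a point): centre of its wooden grip, a block 14 mm thick (frame x), 46 mm long (frame y), 18 mm high, 152 mm above the frame's lower edge and 22 mm above the loops' top wires
- wide_frame_loop_a (a point): middle of the top wire of the loop at the frame's y = +62 mm, 130 mm above the lower edge
- wide_frame_loop_b (a point): middle of the top wire of the loop at the frame's y = -62 mm
- narrow_frame: the narrow drying frame, of the same make but 130 mm wide, 127 mm high, with one rung and its loops 80 mm apart, so it does not fit the hooks; stands in the other slot. Origin: middle of its lower edge
- string_cone: cone of string, 85 mm tall, 82 mm across; bystander. Origin: middle of its underside
- sample_tin: round open steel tin, 80 mm across, 43 mm tall; bystander. Origin: middle of its underside
- packet_2: brown paper packet, 79 x 86 x 34 mm; bystander. Origin: middle of its underside
- press_stone: smooth oval stone, 36 x 54 x 18 mm; bystander. Origin: middle of its underside
There are look-alikes about, which are no part of the job. Leave any blue look-alike of the narrow_frame alone.

How it is judged:
By the outcome, as a careful person would: the job done as asked, in the order asked, and still so for the second after the job is handed in, with the robot touching nothing.
It also fails if it takes over 72 s, if anything falls off the work surface, if the arm or the gripper's body presses on something with over 40 N, if the wrist force passes 120 N, or if a joint passes its speed limit or range.

## Working session

There is one attempt and no reset: what is moved stays moved. The work goes in short steps, Python scripts to look and compute and a shell command to move; the robot and the scene stay as the last step left them, time stands still between calls to the robot, and variables do not carry over. Pictures are saved under pics/ and viewed, at most 10 in all, crops included, and the job is handed in when it is done.

```bash
mkdir -p pics; cat > h.py <<'E'
import numpy as np, cv2
from plant import manip
from scipy.spatial.transform import Rotation as R
def w(pic,p):
    M=np.array(pic["camera_from_world"]); return M[:3,:3].T@(np.array(p)-M[:3,3])
def find(pic,name,n=2):
    return [(np.round(w(pic,d["centre"])).tolist(),round(d["confidence"],2)) for d in manip.tip_of(pic,name)[:n]]
def save(pic,fn): cv2.imwrite("pics/"+fn,cv2.cvtColor(pic["img"],cv2.COLOR_RGB2BGR))
def rot(s=None):
    q=(s or manip.get_state())["ee_rot"]; return R.from_quat([q[1],q[2],q[3],q[0]])
E
python3 - <<'E'
from h import *
P={n:manip.grab_frame(n) for n in("scene","side","wrist")}
cv2.imwrite("pics/a.png",cv2.cvtColor(cv2.resize(np.hstack([P["scene"]["img"],P["side"]["img"]]),(800,300),interpolation=cv2.INTER_AREA),cv2.COLOR_RGB2BGR))
save(P["scene"],"s.png"); save(P["side"],"d.png")
for n in P:
  print(n,np.round(P[n]["camera_from_world"],2).tolist())
  for k in "stand bar_grip nut_grip hook_a rack wide_frame wide_frame_grip wide_frame_loop_a narrow_frame string_cone sample_tin packet_2 press_stone".split(): print(n,k,find(P[n],k,3))
print(manip.get_state(),rot().as_matrix().round(3).tolist(),manip.grip_depth)
E
```

```text
scene [[-0.89, -0.46, 0.02, 472.58], [-0.24, 0.43, -0.87, 230.95], [0.39, -0.78, -0.49, 1206.41], [0.0, 0.0, 0.0, 1.0]]
scene stand []
scene bar_grip []
scene nut_grip []
scene hook_a [([380.0, 13.0, -1.0], 0.35)]
scene rack [([590.0, 179.0, -0.0], 0.7)]
scene wide_frame [([633.0, 174.0, 8.0], 0.77), ([589.0, 178.0, 2.0], 0.28)]
scene wide_frame_grip [([637.0, 175.0, 166.0], 0.87)]
scene wide_frame_loop_a [([612.0, 112.0, 143.0], 0.8), ([647.0, 235.0, 146.0], 0.57)]
scene narrow_frame [([551.0, 181.0, 13.0], 0.94)]
scene string_cone []
scene sample_tin [([384.0, 17.0, 1.0], 0.43), ([636.0, 176.0, 167.0], 0.16)]
scene packet_2 [([619.0, 429.0, -1.0], 0.51), ([636.0, 174.0, 9.0], 0.35)]
scene press_stone [([698.0, 16.0, -3.0], 0.52)]
side [[1.0, -0.01, -0.01, -494.81], [-0.01, -0.59, -0.81, 165.33], [0.0, 0.81, -0.59, 1148.94], [0.0, 0.0, 0.0, 1.0]]
side stand [([551.0, -184.0, 0.0], 0.66), ([517.0, -182.0, 176.0], 0.41)]
side bar_grip [([553.0, -100.0, 183.0], 0.73), ([648.0, 230.0, 140.0], 0.71)]
side nut_grip [([616.0, -173.0, 213.0], 0.81)]
side hook_a [([512.0, -185.0, 180.0], 0.9
[... 1077 characters left out ...]
-5.66704464e-02]), 'joint_velocities': array([-5.23611210e-04,  1.12674212e-03,  1.18695061e-03, -3.86821476e-04,
        6.13596579e-04,  3.82414423e-05]), 'joint_torque': array([-6.10581333e-05, -4.46183324e+01, -4.06498826e+01,  6.97792601e-02,
        1.95902295e-02, -1.28425629e-05]), 'tool_pos': array([214.6324726 , 560.32073067, 222.65539476]), 'ee_rot': array([8.62132463e-06, 1.81899199e-01, 9.83317182e-01, 2.61444719e-05]), 'contact_force': array([ 0.48963553, -0.10522461,  0.23250228]), 'wrist_torque': array([-0.01223066,  0.0422779 , -0.02344539]), 'grasp_force': 0.0, 'finger_gap': 87.7894404090755} [[-0.934, 0.358, 0.0], [0.358, 0.934, 0.0], [-0.0, 0.0, -1.0]] -18.700000000000003
```

View pics/s.png

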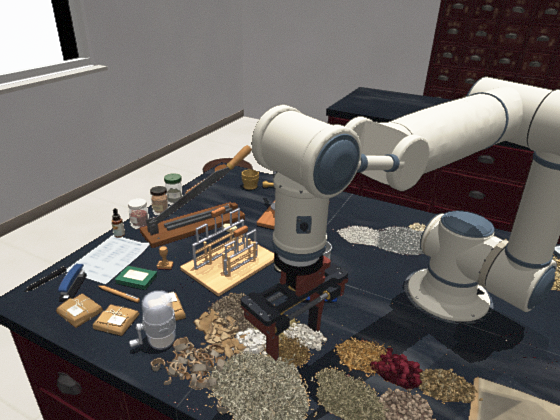

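View pics/d.png

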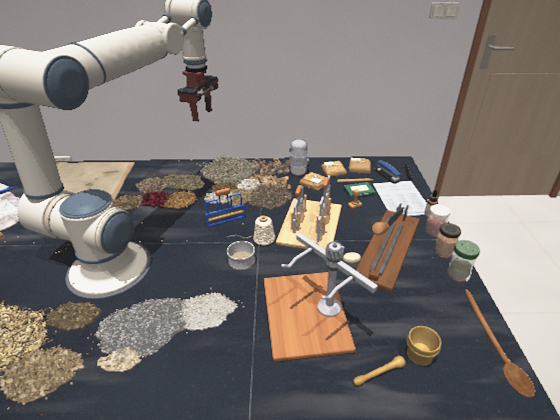

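The side view shows the stand at about (310,310) with its bar swung, the rack at (310,220), and the blue look-alike at (225,208). Next I measure the yaws of the foot and the rack.

```bash
python3 - <<'E'
from h import *
p=manip.grab_frame("side"); K=np.array(p["intrinsics"]);M=np.array(p["camera_from_world"])
def ground(px,z):
    d=np.c_[px,np.ones(len(px))]@np.linalg.inv(K).T@M[:3,:3]; c=-M[:3,:3].T@M[:3,3]
    return (c+d*((z-c[2])/d[:,2])[:,None])[:,:2]
for n,z in(("stand",18),("rack",14)):
  for d in manip.trace(p,n)[:1]:
    hsv=cv2.cvtColor(p["img"],cv2.COLOR_RGB2HSV); m=d["mask"]&(hsv[...,1]>70)
    m=cv2.morphologyEx(m.astype(np.uint8),cv2.MORPH_OPEN,np.ones((5,5)))
    if n=="stand": m[:275]=0
    y,x=np.nonzero(m); g=ground(np.c_[x,y],z).astype(np.float32)
    print(n,len(x),cv2.minAreaRect(g))
for k in "bar_grip nut_grip hook_a stand wide_frame_grip wide_frame_loop_a".split(): print(k,find(p,k,3))
E
```

```text
stand 5730 ((556.3169555664062, -185.85987854003906), (190.31060791015625, 257.9830627441406), 6.283229827880859)
rack 862 ((584.3828125, 177.5766143798828), (249.11573791503906, 144.47877502441406), 78.13445281982422)
bar_grip [([555.0, -101.0, 184.0], 0.91), ([626.0, 437.0, -2.0], 0.57)]
nut_grip [([616.0, -174.0, 216.0], 0.56)]
hook_a [([595.0, -276.0, 180.0], 0.81), ([515.0, -182.0, 181.0], 0.76)]
stand [([554.0, -181.0, -3.0], 0.7)]
wide_frame_grip [([636.0, 168.0, 164.0], 0.57)]
wide_frame_loop_a [([648.0, 229.0, 140.0], 0.83), ([619.0, 113.0, 146.0], 0.78)]
```

```bash
cat >> h.py <<'E'
def go(xyz,yaw=None,z=None,n=1):
    "print the tool-frame shift and z-turn (in move units, per n rows) to reach TCP xyz, tool y at angle yaw; shift first"
    s=manip.get_state(); r=rot(s); d=r.inv().apply(np.array(xyz)-s["tool_pos"])/120/n
    m=r.as_matrix(); a=np.arctan2(m[1,1],m[0,1])
    print("pos",s["tool_pos"].round(1),"yaw",a.round(3),"tilt",m[:,2].round(3),"gap",s["finger_gap"].round(1),"F",s["contact_force"].round(1),"T",s["wrist_torque"].round(2),"q",s["q"].round(2),"t",s["time"])
    print("shift/row",d.round(4),"turn tot",None if yaw is None else round(float(np.degrees(a-yaw)/45),3))
E
python3 -m handwheel '[[[0,0,0],[-0.1,-0.1,-0.3],-1],[[0,0,0],[-0.34,-0.3,-0.36],-1],[[0,0,0],[-0.34,-0.3,0],-1],[[0,0,0],[-0.34,-0.3,0],-1],[[0,0,0],[-0.34,-0.3,0],-1],[[0,0,0],[-0.34,-0.3,0],-1],[[0,0,0],[-0.34,-0.3,0],-1],[[0,0,0],[-0.34,-0.3,0],-1],[[0,0,0],[-0.34,-0.3,0],-1],[[0,0,0],[-0.34,-0.3,0],-1],[[0,0,0],[-0.34,-0.3,0],-1],[[0,0,0],[-0.34,-0.3,0],-0.2],[[0,0,0],[-0.34,-0.3,0],-0.2],[[0,0,0],[-0.34,-0.3,0],-0.2],[[0,0,0.19],[0,0,0],-0.2],[[0,0,0.19],[0,0,0],-0.2],[[0,0,0.19],[0,0,0],-0.2],[[0,0,0],[0,0,0],-0.2]]'
python3 - <<'E'
from h import *
p=manip.grab_frame("wrist"); save(p,"w1.png")
s=manip.grab_frame("side")
for k in "bar_grip nut_grip hook_a".split(): print(k,find(p,k,3),find(s,k,3))
go([554,-101,163],.75)
E
```

```text
time: 4.8
tool_pos: [546.9, -77.1, 297.5]
ee_rot: [0.0, 0.395, 0.919, 0.0]
contact_force: [-0.2, 0.3, 0.0]
finger_gap: 52.6
grasp_force: 0.0
bar_grip [([554.0, -101.0, 182.0], 0.57)] [([553.0, -102.0, 184.0], 0.87)]
nut_grip [([609.0, -172.0, 213.0], 0.72)] [([614.0, -173.0, 213.0], 0.5), ([556.0, -100.0, 181.0], 0.35)]
hook_a [([514.0, -178.0, 179.0], 0.59)] [([516.0, -183.0, 182.0], 0.8), ([596.0, -274.0, 175.0], 0.62)]Traceback (most recent call last):
  File "<stdin>", line 5, in <module>
  File "h.py", line 15, in go
    print("pos",s["tool_pos"].round(1),"yaw",a.round(3),"tilt",m[:,2].round(3),"gap",s["finger_gap"].round(1),"F",s["contact_force"].round(1),"T",s["wrist_torque"].round(2),"q",s["q"].round(2),"t",s["time"])
                                                                                     ^^^^^^^^^^^^^^^^^^^^^
AttributeError: 'float' object has no attribute 'round'
```

View pics/w1.png

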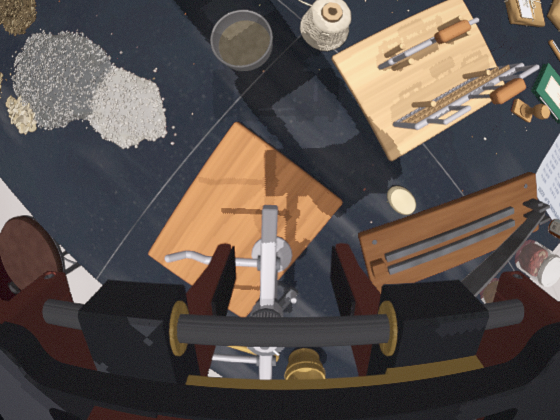

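The bar shows vertically at column 268, midway between the fingers, with its end at (268,207), so the tool is well aligned.

```bash
sed -i 's/s\["finger_gap"\].round(1)/round(float(s["finger_gap"]),1)/' h.py; python3 -c "
from h import *
go([554.5,-101,161.5],.72)"
```

```text
pos [546.9 -77.1 297.5] yaw 0.758 tilt [ 0. -0. -1.] gap 53.0 F [-0.4  0.4  0.3] T [-0.06  0.06  0.02] q [-0.2  -0.01  1.2  -0.    1.95 -0.96] t 5.2
shift/row [-0.1882 -0.0913  1.1333] turn tot 0.049
```

```bash
python3 -m handwheel '[[[0,0,0.04],[-0.188,-0.091,0.1],-0.2],[[0,0,0],[0,0,0.4],-0.2],[[0,0,0],[0,0,0.4],-0.2],[[0,0,0],[0,0,0.233],-0.2],[[0,0,0],[0,0,0],0.5],[[0,0,0],[0,0,0],1],[[0,0,0],[0,0,0],1],[[0,0,0],[0,0,0],1],[[0,0,0],[0,0,0],1]]'
python3 - <<'E'
from h import *
c=np.array([613.8,-175.3]); s=manip.get_state(); g=s["tool_pos"][:2]
a0=.72;
print(g-c,np.hypot(*(g-c)),np.arctan2(*(g-c)[::-1])-np.pi/2)
go([554.5,-101,161.5],.72)
E
```

```text
time: 6.32
tool_pos: [554.6, -101.5, 162.9]
ee_rot: [0.001, 0.41, 0.912, -0.0]
contact_force: [-1.2, -1.4, 4.9]
finger_gap: 13.8
grasp_force: 29.9
[-59.2174452   73.80787646] 94.62720773836134 0.67615323242687
pos [ 554.6 -101.5  162.9] yaw 0.725 tilt [ 0.001 -0.001 -1.   ] gap 13.8 F [-1.2 -1.4  4.9] T [-0.22  0.36 -0.4 ] q [-0.24 -0.01  1.44 -0.    1.71 -0.97] t 6.325
shift/row [0.0035 0.0022 0.0117] turn tot 0.006
```

```bash
python3 -m handwheel '[[[0,0,0.127],[-0.004,0.08,0],1],[[0,0,0.127],[-0.004,0.08,0],1],[[0,0,0.127],[-0.004,0.08,0],1],[[0,0,0.127],[-0.004,0.08,0],1],[[0,0,0.127],[-0.004,0.08,0],1],[[0,0,0],[0,0,0],1]]'
python3 - <<'E'
from h import *
go([554.5,-101,161.5],.11)
p=manip.grab_frame("side")
for k in "bar_grip nut_grip hook_a".split(): print(k,find(p,k,3))
E
```

```text
time: 7.08
tool_pos: [597.4, -80.9, 162.9]
ee_rot: [0.002, 0.624, 0.782, -0.001]
contact_force: [-1.3, -5.0, 5.3]
finger_gap: 13.8
grasp_force: 29.9
pos [597.4 -80.9 162.9] yaw 0.224 tilt [ 0.002 -0.003 -1.   ] gap 13.8 F [-1.3 -5.   5.3] T [-0.97  0.27 -0.31] q [-0.19  0.09  1.33 -0.    1.71 -0.41] t 7.075
shift/row [-0.0836 -0.3858  0.0116] turn tot 0.145
bar_grip [([597.0, -77.0, 184.0], 0.71)]
nut_grip [([591.0, 179.0, 1.0], 0.68), ([618.0, -175.0, 214.0], 0.67), ([552.0, -255.0, 175.0], 0.65)]
hook_a [([550.0, -247.0, 176.0], 0.87), ([526.0, -133.0, 179.0], 0.65), ([386.0, 24.0, 1.0], 0.38)]
```

```bash
python3 -m handwheel '[[[0,0,0.05],[0,0.032,0],1],[[0,0,0.05],[0,0.032,0],1],[[0,0,0],[0,0,0],1]]'
python3 -c "
from h import *
go([0,0,0])"
python3 -m handwheel '[[[0,0,0.025],[0,0.016,0],1],[[0,0,0.025],[0,0.016,0],1],[[0,0,0],[0,0,0],1]]'
python3 -c "
from h import *
go([0,0,0])"
python3 -m handwheel '[[[0,0,0.025],[0,0.016,0],1],[[0,0,0],[0,0,0],1]]'
python3 -c "
from h import *
go([0,0,0])"
```

```text
time: 7.65
tool_pos: [604.6, -79.8, 162.9]
ee_rot: [0.002, 0.654, 0.757, -0.001]
contact_force: [-1.4, -6.9, 4.1]
finger_gap: 13.9
grasp_force: 29.9
pos [604.6 -79.8 162.9] yaw 0.146 tilt [ 0.002 -0.004 -1.   ] gap 13.9 F [-1.4 -6.9  4.1] T [-1.14  0.29 -0.34] q [-0.19  0.11  1.31 -0.    1.71 -0.33] t 7.65
shift/row [ 1.3948 -4.8899  1.3468] turn tot None
time: 8.02
tool_pos: [605.9, -79.8, 162.9]
ee_rot: [-0.0, 0.668, 0.744, -0.003]
contact_force: [-12.8, -8.0, 7.9]
finger_gap: 13.6
grasp_force: 30.0
pos [605.9 -79.8 162.9] yaw 0.107 tilt [-0.004 -0.004 -1.   ] gap 13.6 F [-12.8  -8.    7.9] T [-1.28  2.04  0.22] q [-0.18  0.12  1.3  -0.01  1.72 -0.29] t 8.025
shift/row [ 1.2043 -4.9432  1.376 ] turn tot None
time: 8.28
tool_pos: [606.0, -79.8, 162.8]
ee_rot: [-0.002, 0.676, 0.737, -0.005]
contact_force: [-20.7, -9.0, 9.8]
finger_gap: 13.8
grasp_force: 30.3
pos [606.  -79.8 162.8] yaw 0.087 tilt [-0.009 -0.005 -1.   ] gap 13.8 F [-20.7  -9.    9.8] T [-1.48  3.24  0.52] q [-0.18  0.12  1.3  -0.01  1.72 -0.27] t 8.275
shift/row [ 1.1078 -4.9606  1.3971] turn tot None
```

```bash
python3 -m handwheel '[[[0,0,0],[0,0,0],-0.2],[[0,0,0],[0,0,0],-0.2],[[0,0,0],[0,0,0],-0.2],[[0,0,0],[0,0,0],-0.2],[[0,0,0],[0,0,-0.25],-0.2],[[0,0,0],[0,0,-0.4],-0.2],[[0,0,0],[0,0,-0.4],-0.2],[[0,0,0],[-0.3,0.05,-0.1],-0.2],[[0,0,0],[0,0,0],-0.2]]'
python3 - <<'E'
from h import *
for c in("wrist","side"):
  p=manip.grab_frame(c)
  for k in "bar_grip nut_grip hook_a stand".split(): print(c,k,find(p,k,3))
  if c=="side": cv2.imwrite("pics/d2.png",cv2.cvtColor(cv2.resize(p["img"][220:370,240:400],None,fx=4,fy=4,interpolation=cv2.INTER_CUBIC),cv2.COLOR_RGB2BGR))
  else: save(p,"w2.png")
go([613.8,-175.3,198],1.25)
E
```

```text
time: 9.4
tool_pos: [619.8, -113.7, 300.5]
ee_rot: [0.001, 0.675, 0.737, 0.0]
contact_force: [0.0, 0.1, -0.4]
finger_gap: 52.8
grasp_force: 0.0
wrist bar_grip [([607.0, -77.0, 180.0], 0.57)]
wrist nut_grip [([613.0, -169.0, 213.0], 0.85)]
wrist hook_a [([530.0, -119.0, 180.0], 0.83)]
wrist stand [([556.0, -179.0, -2.0], 0.57)]
side bar_grip [([607.0, -77.0, 181.0], 0.7)]
side nut_grip [([614.0, -174.0, 212.0], 0.82)]
side hook_a [([543.0, -242.0, 179.0], 0.8), ([529.0, -124.0, 177.0], 0.74), ([618.0, -175.0, 216.0], 0.67)]
side stand [([551.0, -181.0, -1.0], 0.89)]
pos [ 619.1 -111.7  299.4] yaw 0.09 tilt [-0.  0. -1.] gap 52.3 F [ 0.2 -0.7 -0.6] T [-0.08  0.04 -0.02] q [-0.23  0.2   0.97  0.    1.97 -0.32] t 9.9
shift/row [-0.5239 -0.0913  0.8448] turn tot -1.477
```

View pics/w2.png

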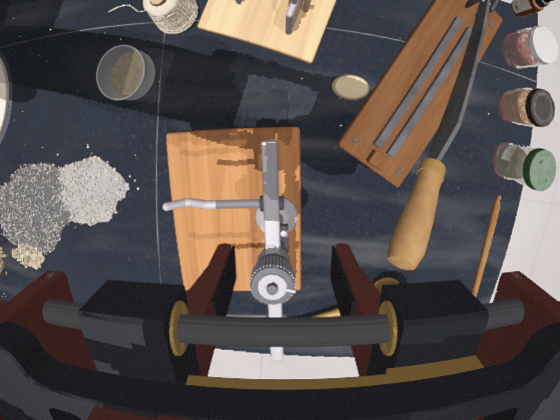

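View pics/d2.png

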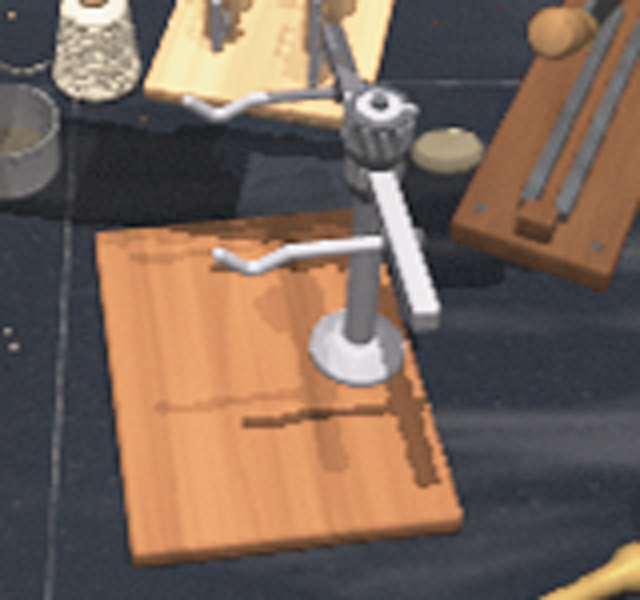

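The bar now looks square to the foot. In the wrist view the nut is at (272,285), which agrees with the (615,-174) estimate.

```bash
python3 -m handwheel '[[[0,0,-0.21],[0,0,0],-0.6],[[0,0,-0.21],[0,0,0],-0.6],[[0,0,-0.21],[0,0,0],-0.6],[[0,0,-0.21],[0,0,0],-0.6],[[0,0,-0.21],[0,0,0],-0.6],[[0,0,-0.21],[0,0,0],-0.6],[[0,0,-0.21],[0,0,0],-0.6],[[0,0,0],[0,0,0],-0.6]]'
python3 - <<'E'
from h import *
for c in("wrist","side"):
  p=manip.grab_frame(c); print(c,find(p,"nut_grip",3))
go([614.7,-174.3,196],1.25)
E
```

```text
time: 10.9
tool_pos: [619.2, -112.0, 299.5]
ee_rot: [0.0, 0.163, 0.987, 0.0]
contact_force: [0.5, -0.3, 0.5]
finger_gap: 70.3
grasp_force: 0.0
wrist [([611.0, -169.0, 214.0], 0.67)]
side [([616.0, -175.0, 211.0], 0.5)]
pos [ 619.2 -112.1  299.5] yaw 1.242 tilt [-0. -0. -1.] gap 70.2 F [-0.4  0.3 -0.1] T [-0.02 -0.   -0.04] q [-0.23  0.21  0.97 -0.    1.97 -1.48] t 11.1
shift/row [-0.132  -0.5024  0.8628] turn tot -0.01
```

```bash
python3 -m handwheel '[[[0,0,0],[-0.066,-0.251,0.05],-0.6],[[0,0,0],[-0.066,-0.251,0.05],-0.6],[[0,0,0],[0,0,0.3],-0.6],[[0,0,0],[0,0,0.3],-0.6],[[0,0,0],[0,0,0.16],-0.6],[[0,0,0],[0,0,0],0],[[0,0,0],[0,0,0],0.5],[[0,0,0],[0,0,0],1],[[0,0,0],[0,0,0],1],[[0,0,0],[0,0,0],1]]'
python3 -c "
from h import *
go([614.7,-174.3,196],1.25)"
```

```text
time: 12.35
tool_pos: [615.3, -174.6, 198.0]
ee_rot: [0.001, 0.163, 0.987, -0.0]
contact_force: [-0.1, -0.5, 5.7]
finger_gap: 37.7
grasp_force: 30.0
pos [ 615.3 -174.6  198. ] yaw 1.244 tilt [ 0.002 -0.001 -1.   ] gap 37.7 F [-0.1 -0.5  5.7] T [-0.08  0.01  0.01] q [-0.33  0.19  1.16 -0.    1.78 -1.57] t 12.35
shift/row [0.0059 0.0008 0.0163] turn tot -0.008
```

```bash
python3 -m handwheel '[[[0,0,0.2],[0,0,0],1],[[0,0,0.2],[0,0,0],1],[[0,0,0.2],[0,0,0],1],[[0,0,0.2],[0,0,0],1],[[0,0,0.2],[0,0,0],1],[[0,0,0.2],[0,0,0],1],[[0,0,0.2],[0,0,0],1],[[0,0,0.2],[0,0,0],1],[[0,0,0.2],[0,0,0],1],[[0,0,0.2],[0,0,0],1],[[0,0,0.2],[0,0,0],1],[[0,0,0.2],[0,0,0],1],[[0,0,0],[0,0,0],1]]'
python3 -c "
from h import *
go([614.7,-174.3,196],1.25)"
python3 -m handwheel '[[[0,0,0.15],[0,0,0],1],[[0,0,0.15],[0,0,0],1],[[0,0,0],[0,0,0],1]]'
python3 -c "
from h import *
go([614.7,-174.3,196],1.25)"
```

```text
time: 13.98
tool_pos: [616.5, -174.3, 197.8]
ee_rot: [0.002, 0.894, 0.448, 0.002]
contact_force: [5.5, -0.2, 3.4]
finger_gap: 37.5
grasp_force: 30.0
pos [ 616.5 -174.3  197.8] yaw -0.642 tilt [ 0.005 -0.001 -1.   ] gap 37.5 F [ 5.5 -0.2  3.4] T [-0.08 -0.8  -0.06] q [-0.33  0.19  1.16  0.    1.78  0.31] t 13.975
shift/row [-0.0094 -0.0121  0.0145] turn tot -2.409
time: 14.35
tool_pos: [616.6, -174.4, 197.7]
ee_rot: [0.001, 0.94, 0.34, 0.002]
contact_force: [5.8, -1.3, 3.1]
finger_gap: 37.4
grasp_force: 30.0
pos [ 616.6 -174.4  197.7] yaw -0.877 tilt [ 0.005 -0.001 -1.   ] gap 37.4 F [ 5.8 -1.3  3.1] T [-0.17 -0.84 -0.09] q [-0.33  0.19  1.16  0.    1.78  0.55] t 14.35
shift/row [-0.012  -0.0111  0.0141] turn tot -2.709
```

```bash
python3 -m handwheel '[[[0,0,0.15],[0,0,0],1],[[0,0,0],[0,0,0],1]]'
python3 -c "
from h import *
go([614.7,-174.3,196],1.25)"
python3 -m handwheel '[[[0,0,0.15],[0,0,0],1],[[0,0,0],[0,0,0],1]]'
python3 -c "
from h import *
go([614.7,-174.3,196],1.25)"
```

```text
time: 14.6
tool_pos: [616.7, -174.5, 197.7]
ee_rot: [0.001, 0.959, 0.284, 0.003]
contact_force: [7.1, -0.5, 3.6]
finger_gap: 37.1
grasp_force: 30.0
pos [ 616.7 -174.5  197.7] yaw -0.995 tilt [ 0.006 -0.001 -1.   ] gap 37.1 F [ 7.1 -0.5  3.6] T [-0.24 -0.91 -0.04] q [-0.33  0.19  1.16  0.    1.78  0.67] t 14.6
shift/row [-0.0131 -0.0104  0.0143] turn tot -2.859
time: 14.85
tool_pos: [616.7, -174.6, 197.7]
ee_rot: [0.001, 0.974, 0.227, 0.003]
contact_force: [7.0, -1.4, 2.9]
finger_gap: 37.7
grasp_force: 30.0
pos [ 616.7 -174.6  197.7] yaw -1.113 tilt [ 0.006 -0.001 -1.   ] gap 37.7 F [ 7.  -1.4  2.9] T [-0.28 -0.92 -0.04] q [-0.33  0.19  1.16  0.    1.78  0.78] t 14.85
shift/row [-0.0144 -0.0095  0.0141] turn tot -3.009
```

```bash
for i in 1 2 3 ; do python3 -m handwheel '[[[0,0,0.15],[0,0,0],1],[[0,0,0],[0,0,0],1]]' >/dev/null
python3 -c "
from h import *
go([614.7,-174.3,196],1.25)" | head -1; done
```

```text
pos [ 616.8 -174.7  197.7] yaw -1.231 tilt [ 0.006 -0.001 -1.   ] gap 37.2 F [ 6.3 -2.7  2.6] T [-0.34 -0.96 -0.03] q [-0.33  0.19  1.16  0.    1.78  0.9 ] t 15.1
pos [ 616.8 -174.8  197.7] yaw -1.349 tilt [ 0.006 -0.002 -1.   ] gap 37.8 F [ 6.5 -1.7  2.5] T [-0.32 -0.95 -0.06] q [-0.33  0.19  1.16  0.    1.78  1.02] t 15.35
pos [ 616.4 -174.9  197.7] yaw -1.466 tilt [ 0.005 -0.002 -1.   ] gap 37.4 F [ 5.  -2.6  3.3] T [-0.56 -0.68  0.62] q [-0.33  0.19  1.16 -0.    1.78  1.14] t 15.6
```

```bash
python3 -m handwheel '[[[0,0,0.08],[0,0,0],1],[[0,0,0],[0,0,0],1]]' >/dev/null
python3 -c "
from h import *
go([614.7,-174.3,196],1.25)" | head -1
python3 -m handwheel '[[[0,0,0],[0,0,0],-0.6],[[0,0,0],[0,0,0],-0.6],[[0,0,0],[0,0,0],-0.6],[[0,0,0],[0,0,0],-0.6],[[0,0,0],[0,0,-0.3],-0.6],[[0,0,0],[0,0,-0.4],-0.6],[[0,0,0],[0,0,-0.4],-0.6],[[0,0,0],[0,0,0],-0.6]]'
python3 - <<'E'
from h import *
p=manip.grab_frame("side")
for k in "bar_grip nut_grip hook_a wide_frame_grip wide_frame_loop_a".split(): print(k,find(p,k,3))
p=manip.grab_frame("scene")
for k in "bar_grip nut_grip hook_a wide_frame_grip wide_frame_loop_a".split(): print(k,find(p,k,3))
go([636,172,315],-.23)
E
```

```text
pos [ 615.1 -175.   197.7] yaw -1.528 tilt [ 0.002 -0.002 -1.   ] gap 37.3 F [-0.9 -3.8  5. ] T [-0.47  0.3   0.31] q [-0.33  0.19  1.16 -0.    1.78  1.2 ] t 15.85
time: 16.85
tool_pos: [615.6, -174.5, 334.1]
ee_rot: [0.002, 1.0, 0.021, 0.004]
contact_force: [0.9, -0.2, 0.6]
finger_gap: 70.5
grasp_force: 0.0
bar_grip [([607.0, -77.0, 181.0], 0.64), ([544.0, -245.0, 177.0], 0.52)]
nut_grip [([616.0, -173.0, 214.0], 0.5), ([542.0, -245.0, 178.0], 0.18)]
hook_a [([543.0, -242.0, 176.0], 0.88), ([529.0, -122.0, 180.0], 0.8)]
wide_frame_grip [([636.0, 176.0, 13.0], 0.62), ([635.0, 174.0, 167.0], 0.59)]
wide_frame_loop_a [([646.0, 227.0, 146.0], 0.93), ([618.0, 114.0, 147.0], 0.69)]
bar_grip [([606.0, -79.0, 180.0], 0.72)]
nut_grip [([614.0, -175.0, 212.0], 0.44)]
hook_a [([526.0, -123.0, 181.0], 0.52), ([538.0, -248.0, 178.0], 0.52)]
wide_frame_grip [([633.0, 175.0, 168.0], 0.73)]
wide_frame_loop_a [([649.0, 235.0, 144.0], 0.96), ([612.0, 111.0, 145.0], 0.86), ([634.0, 172.0, 163.0], 0.35)]
pos [ 614.8 -174.3  328.1] yaw -1.528 tilt [-0.  0. -1.] gap 70.2 F [ 0.9 -0.6  0.3] T [-0.05  0.17  0.02] q [-0.33  0.26  0.86 -0.    2.03  1.2 ] t 17.45
shift/row [ 0.2996 -2.8753  0.109 ] turn tot -1.653
```

Torque rose to 0.6 N m and the fingers then slipped, so the nut is tight. Next is the wide frame.

```bash
python3 -m handwheel '[[[0,0,0],[0.05,-0.475,0],-0.4],[[0,0,0],[0.05,-0.48,0],-0.4],[[0,0,0],[0.05,-0.48,0],-0.4],[[0,0,0],[0.05,-0.48,0],-0.4],[[0,0,0],[0.05,-0.48,0],-0.4],[[0,0,0],[0.05,-0.48,0],-0.4],[[0,0,-0.23],[0,0,0],-0.4],[[0,0,-0.23],[0,0,0],-0.4],[[0,0,-0.23],[0,0,0],-0.4],[[0,0,-0.23],[0,0,0],-0.4],[[0,0,-0.23],[0,0,0],-0.4],[[0,0,-0.23],[0,0,0],-0.4],[[0,0,-0.23],[0,0,0],-0.4],[[0,0,-0.05],[0,0,0.2],-0.4],[[0,0,0],[0,0,0.2],-0.4],[[0,0,0],[0,0,0],-0.4]]'
python3 - <<'E'
from h import *
p=manip.grab_frame("wrist"); save(p,"w3.png")
for k in "wide_frame_grip wide_frame_loop_a wide_frame".split(): print(k,find(p,k,3))
go([635,173.5,147],-.235)
E
```

```text
time: 19.45
tool_pos: [635.5, 171.8, 277.7]
ee_rot: [-0.001, 0.782, 0.623, -0.002]
contact_force: [0.1, -0.2, 1.2]
finger_gap: 61.5
grasp_force: 0.0
wide_frame_grip [([632.0, 173.0, 166.0], 0.63)]
wide_frame_loop_a [([618.0, 119.0, 147.0], 0.82), ([644.0, 236.0, 144.0], 0.79)]
wide_frame [([637.0, 174.0, 12.0], 0.8)]
pos [636.4 172.  282.1] yaw -0.224 tilt [ 0.002  0.    -1.   ] gap 61.9 F [1.1 0.1 0.8] T [-0.13  0.09  0.01] q [ 0.21  0.28  0.91 -0.    1.95  0.44] t 19.65
shift/row [ 0.0087 -0.0169  1.1259] turn tot 0.013
```

View pics/w3.png

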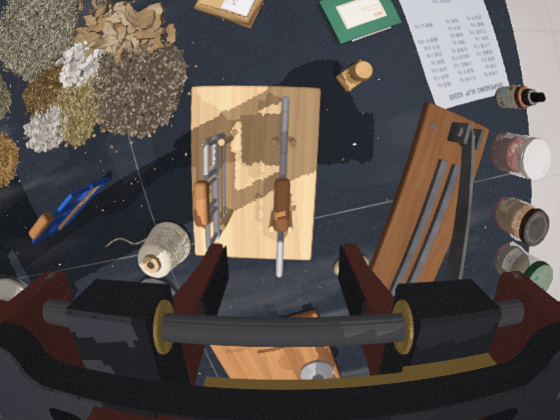

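The wooden grip is at (282,205), centred between the fingers and aligned. I descend and grip.

```bash
python3 -m handwheel '[[[0,0,0.013],[0.009,-0.017,0.3],-0.4],[[0,0,0],[0,0,0.4],-0.4],[[0,0,0],[0,0,0.33],-0.4],[[0,0,0],[0,0,0.1],-0.4],[[0,0,0],[0,0,0],0.3],[[0,0,0],[0,0,0],1],[[0,0,0],[0,0,0],1],[[0,0,0],[0,0,0],1],[[0,0,0],[0,0,0],1],[[0,0,0],[0,0,0],1]]'
python3 -c "
from h import *
go([635,173.5,147],-.235)"
```

```text
time: 20.9
tool_pos: [634.4, 173.5, 145.1]
ee_rot: [0.0, 0.785, 0.619, 0.0]
contact_force: [-0.7, -0.5, 2.4]
finger_gap: 14.0
grasp_force: 29.9
pos [634.4 173.5 145.1] yaw -0.235 tilt [ 0.  0. -1.] gap 14.0 F [-0.7 -0.5  2.4] T [-0.1   0.16 -0.06] q [0.22 0.24 1.2  0.   1.7  0.45] t 20.9
shift/row [ 0.0015  0.0045 -0.0155] turn tot 0.0
```

```bash
python3 -m handwheel '[[[0,0,0],[0,0,-0.15],1],[[0,0,0],[0,0,-0.3],1],[[0,0,0],[0,0,-0.3],1],[[0,0,0],[0,0,-0.3],1],[[0,0,0],[0,0,-0.3],1],[[0,0,0],[0,0,-0.15],1],[[0,0,0],[0,0,0],1]]'
python3 -c "
from h import *
go([470,-189,325],.105,n=10)"
```

```text
time: 21.78
tool_pos: [634.7, 173.5, 327.5]
ee_rot: [0.001, 0.785, 0.619, 0.002]
contact_force: [0.6, 0.2, -1.8]
finger_gap: 13.6
grasp_force: 29.9
pos [634.7 173.5 327.5] yaw -0.235 tilt [ 0.004  0.001 -1.   ] gap 13.6 F [ 0.6  0.2 -1.8] T [-0.04  0.08 -0.  ] q [ 0.22  0.31  0.8  -0.    2.03  0.45] t 21.775
shift/row [-0.3257 -0.0633  0.0013] turn tot -0.432
```

```bash
python3 -m handwheel '[[[0,0,0],[-0.2,-0.04,0],1],[[0,0,0],[-0.325,-0.063,0],1],[[0,0,0],[-0.325,-0.063,0],1],[[0,0,0],[-0.325,-0.063,0],1],[[0,0,0],[-0.325,-0.063,0],1],[[0,0,0],[-0.325,-0.063,0],1],[[0,0,0],[-0.325,-0.063,0],1],[[0,0,0],[-0.325,-0.063,0],1],[[0,0,0],[-0.325,-0.063,0],1],[[0,0,0],[-0.325,-0.063,0],1],[[0,0,0],[-0.13,-0.025,0],1],[[0,0,-0.14],[0,0,0],1],[[0,0,-0.15],[0,0,0],1],[[0,0,-0.14],[0,0,0],1],[[0,0,0],[0,0,0],1]]'
python3 - <<'E'
from h import *
for c in("scene","side"):
  p=manip.grab_frame(c)
  for k in "hook_a wide_frame_grip wide_frame_loop_a".split(): print(c,k,find(p,k,4))
  s=manip.get_state(); print(np.round(s["tool_pos"]))
  save(p,"c_%s.png"%c)
go([470,-189,200],.105)
E
```

```text
time: 23.65
tool_pos: [469.9, -188.3, 324.0]
ee_rot: [-0.001, 0.67, 0.743, -0.0]
contact_force: [-0.3, -0.6, -2.5]
finger_gap: 13.9
grasp_force: 29.9
scene hook_a [([541.0, -247.0, 177.0], 0.59)]
scene wide_frame_grip [([470.0, -185.0, 343.0], 0.95)]
scene wide_frame_loop_a [([469.0, -248.0, 324.0], 0.97), ([463.0, -125.0, 322.0], 0.73)]
[ 470. -189.  324.]
side hook_a [([530.0, -123.0, 177.0], 0.92), ([542.0, -243.0, 179.0], 0.8)]
side wide_frame_grip [([471.0, -189.0, 347.0], 0.94), ([474.0, -249.0, 327.0], 0.51)]
side wide_frame_loop_a [([461.0, -130.0, 321.0], 0.67), ([477.0, -251.0, 327.0], 0.67)]
[ 470. -189.  325.]
pos [ 469.8 -188.8  324.7] yaw 0.103 tilt [-0.  0. -1.] gap 13.6 F [-0.9 -0.4 -1.5] T [-0.03 -0.01  0.04] q [-0.45 -0.11  1.25  0.    2.   -0.55] t 24.05
shift/row [-0.0017  0.0012  1.0392] turn tot -0.003
```

View pics/c_side.png

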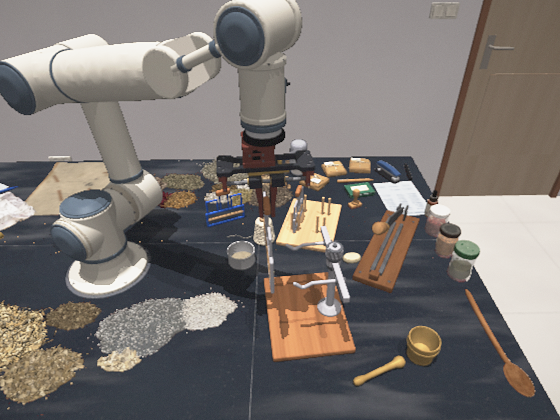

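The side view shows the frame held upright in front of the hooks, at about (270,240). I lower it to entry height.

```bash
python3 -m handwheel '[[[0,0,0],[0,0,0.2],1],[[0,0,0],[0,0,0.3],1],[[0,0,0],[0,0,0.3],1],[[0,0,0],[0,0,0.2],1],[[0,0,0],[0,0,0.03],1],[[0,0,0],[0,0,0],1]]'
python3 - <<'E'
from h import *
ims=[]
for c in("scene","side"):
  p=manip.grab_frame(c)
  for k in "hook_a wide_frame_grip wide_frame_loop_a nut_grip".split(): print(c,k,find(p,k,4))
  m=np.array(p["camera_from_world"]); K=np.array(p["intrinsics"]); q=K@(m[:3,:3]@np.array([505,-185,185])+m[:3,3]); u,v=(q[:2]/q[2]).astype(int)
  ims.append(cv2.resize(p["img"][v-70:v+70,u-50:u+50],(400,560),interpolation=cv2.INTER_CUBIC))
cv2.imwrite("pics/e.png",cv2.cvtColor(np.hstack(ims),cv2.COLOR_RGB2BGR))
go([535.5,-182.6,200],.105)
E
```

```text
time: 24.8
tool_pos: [470.0, -188.9, 202.0]
ee_rot: [0.0, 0.67, 0.743, 0.0]
contact_force: [0.1, -0.9, -2.2]
finger_gap: 14.0
grasp_force: 29.9
scene hook_a [([538.0, -250.0, 178.0], 0.87), ([469.0, -251.0, 206.0], 0.33)]
scene wide_frame_grip [([470.0, -185.0, 222.0], 0.71)]
scene wide_frame_loop_a [([458.0, -124.0, 199.0], 0.93), ([472.0, -250.0, 202.0], 0.55)]
scene nut_grip [([613.0, -178.0, 210.0], 0.45)]
side hook_a [([531.0, -125.0, 181.0], 0.72), ([409.0, 123.0, 2.0], 0.7), ([544.0, -243.0, 177.0], 0.68)]
side wide_frame_grip [([470.0, -193.0, 224.0], 0.62), ([475.0, -252.0, 205.0], 0.21)]
side wide_frame_loop_a [([476.0, -249.0, 204.0], 0.82)]
side nut_grip [([614.0, -175.0, 216.0], 0.59), ([607.0, -77.0, 183.0], 0.53)]
pos [ 469.9 -188.9  201.3] yaw 0.103 tilt [ 0. -0. -1.] gap 13.8 F [-1.   0.6 -1.7] T [-0.03  0.09  0.  ] q [-0.45 -0.16  1.52 -0.    1.79 -0.55] t 25.3
shift/row [-0.0042  0.5495  0.0111] turn tot -0.002
```

View pics/e.png

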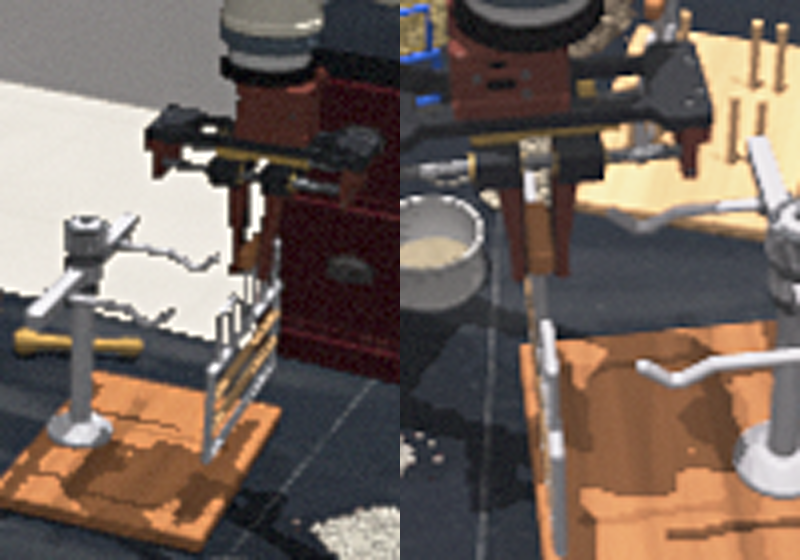

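The crop shows both loops facing the hook tips from in front, at entry height. I advance slowly over the tips.

```bash
python3 -m handwheel '[[[0,0,0],[0,0.1,0],1],[[0,0,0],[0,0.14,0],1],[[0,0,0],[0,0.14,0],1],[[0,0,0],[0,0.1,0],1],[[0,0,0],[0,0.07,0],1],[[0,0,0],[0,0,0],1],[[0,0,0],[0,0,0],1]]'
python3 - <<'E'
from h import *
for c in("scene","side"):
  p=manip.grab_frame(c)
  for k in "hook_a wide_frame_grip wide_frame_loop_a".split(): print(c,k,find(p,k,4))
go([535.5,-182.6,177.5],.105)
E
```

```text
time: 26.18
tool_pos: [535.2, -182.1, 201.2]
ee_rot: [-0.0, 0.67, 0.743, -0.0]
contact_force: [-0.1, 0.1, -2.0]
finger_gap: 13.9
grasp_force: 29.9
scene hook_a [([539.0, -246.0, 178.0], 0.83), ([529.0, -121.0, 178.0], 0.76)]
scene wide_frame_grip [([698.0, 17.0, -5.0], 0.47)]
scene wide_frame_loop_a [([523.0, -118.0, 200.0], 0.83), ([534.0, -247.0, 202.0], 0.71)]
side hook_a [([542.0, -243.0, 178.0], 0.7), ([531.0, -123.0, 177.0], 0.63)]
side wide_frame_grip [([536.0, -183.0, 223.0], 0.64), ([608.0, -75.0, 180.0], 0.4)]
side wide_frame_loop_a [([541.0, -245.0, 203.0], 0.73), ([538.0, -181.0, 68.0], 0.71)]
pos [ 535.4 -182.1  201.3] yaw 0.103 tilt [ 0. -0. -1.] gap 13.8 F [ 0.4  0.6 -2.6] T [-0.08  0.03 -0.01] q [-0.39 -0.01  1.37 -0.    1.78 -0.49] t 26.575
shift/row [-0.0042  0.0008  0.198 ] turn tot -0.003
```

No contact so far, and the loops sit directly over the hook seats. I lower the frame.

```bash
python3 -m handwheel '[[[0,0,0],[0,0,0.07],1],[[0,0,0],[0,0,0.07],1],[[0,0,0],[0,0,0.04],1],[[0,0,0],[0,0,0],1]]'
python3 -c "
from h import *
go([535.5,-182.6,177.5],.105)"
python3 -m handwheel '[[[0,0,0],[0,0,0.02],1],[[0,0,0],[0,0,0.01],1],[[0,0,0],[0,0,0],1]]'
python3 - <<'E'
from h import *
ims=[]
for c in("scene","side"):
  p=manip.grab_frame(c)
  for k in "hook_a wide_frame_grip wide_frame_loop_a".split(): print(c,k,find(p,k,4))
  m=np.array(p["camera_from_world"]); K=np.array(p["intrinsics"]); q=K@(m[:3,:3]@np.array([535,-185,185])+m[:3,3]); u,v=(q[:2]/q[2]).astype(int)
  ims.append(cv2.resize(p["img"][v-60:v+60,u-40:u+40],(400,600),interpolation=cv2.INTER_CUBIC))
cv2.imwrite("pics/f.png",cv2.cvtColor(np.hstack(ims),cv2.COLOR_RGB2BGR))
go([535.5,-182.6,177.5],.105)
E
```

```text
time: 27.08
tool_pos: [535.4, -182.0, 179.1]
ee_rot: [-0.0, 0.67, 0.743, -0.0]
contact_force: [-0.3, -0.7, -2.9]
finger_gap: 14.0
grasp_force: 29.9
pos [ 535.4 -182.   179.1] yaw 0.103 tilt [-0.  0. -1.] gap 14.0 F [-0.3 -0.7 -2.9] T [-0.05  0.1   0.03] q [-0.39 -0.01  1.41  0.    1.74 -0.49] t 27.075
shift/row [-0.0052  0.0006  0.0135] turn tot -0.002
time: 27.45
tool_pos: [535.8, -182.2, 177.6]
ee_rot: [0.001, 0.67, 0.743, 0.0]
contact_force: [-0.7, 0.8, 5.7]
finger_gap: 13.6
grasp_force: 30.0
scene hook_a [([526.0, -121.0, 181.0], 0.78), ([542.0, -247.0, 177.0], 0.75)]
scene wide_frame_grip [([536.0, -179.0, 198.0], 0.67)]
scene wide_frame_loop_a [([536.0, -244.0, 180.0], 0.68), ([526.0, -119.0, 178.0], 0.61), ([534.0, -182.0, 201.0], 0.39)]
side hook_a [([545.0, -242.0, 174.0], 0.7), ([604.0, -74.0, 179.0], 0.49)]
side wide_frame_grip []
side wide_frame_loop_a [([527.0, -126.0, 174.0], 0.97), ([543.0, -244.0, 180.0], 0.55)]
pos [ 535.9 -182.2  177.6] yaw 0.103 tilt [ 0.002 -0.001 -1.   ] gap 13.9 F [-0.5  0.4  5.9] T [0.04 0.29 0.1 ] q [-0.39 -0.01  1.41  0.    1.74 -0.49] t 27.85
shift/row [-0.0033 -0.0034  0.0007] turn tot -0.002
```

View pics/f.png

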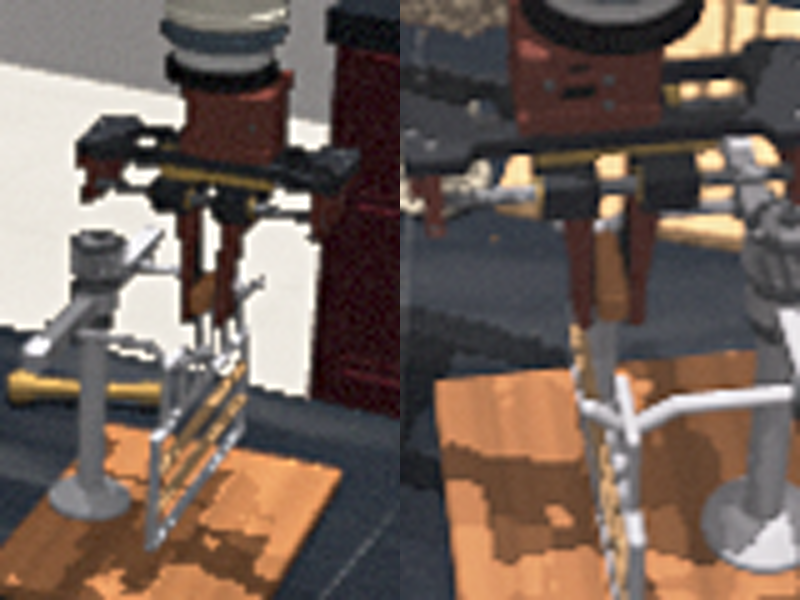

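The force now reads +6 N upward at the expected seat height, with little moment. In the crop the near loop is down in its cradle, and the networks put both loops at the hook seats, so I release.

```bash
python3 -m handwheel '[[[0,0,0],[0,0,0],0.5],[[0,0,0],[0,0,0],0.2],[[0,0,0],[0,0,0],-0.2],[[0,0,0],[0,0,0],-0.2],[[0,0,0],[0,0,0],-0.2],[[0,0,0],[0,0,-0.1],-0.2],[[0,0,0],[0,0,-0.3],-0.2],[[0,0,0],[0,0,-0.4],-0.2],[[0,0,0],[0,0,-0.4],-0.2],[[0,0,0],[0,0,0],-0.2],[[0,0,0],[0,0,0],-0.2],[[0,0,0],[0,0,0],-0.2],[[0,0,0],[0,0,0],-0.2]]'
python3 - <<'E'
from h import *
ims=[]
for c in("scene","side"):
  p=manip.grab_frame(c)
  for k in "bar_grip hook_a wide_frame_grip wide_frame_loop_a wide_frame narrow_frame".split(): print(c,k,find(p,k,4))
  m=np.array(p["camera_from_world"]); K=np.array(p["intrinsics"]); q=K@(m[:3,:3]@np.array([545,-185,155])+m[:3,3]); u,v=(q[:2]/q[2]).astype(int)
  ims.append(cv2.resize(p["img"][v-60:v+60,u-40:u+40],(400,600),interpolation=cv2.INTER_CUBIC))
cv2.imwrite("pics/g.png",cv2.cvtColor(np.hstack(ims),cv2.COLOR_RGB2BGR))
go([535.5,-182.6,177.5],.105)
E
```

```text
time: 29.48
tool_pos: [535.2, -181.9, 318.5]
ee_rot: [-0.001, 0.67, 0.743, -0.0]
contact_force: [0.1, 0.2, -0.2]
finger_gap: 52.9
grasp_force: 0.0
scene bar_grip [([607.0, -77.0, 184.0], 0.71)]
scene hook_a [([530.0, -122.0, 182.0], 0.76), ([541.0, -247.0, 180.0], 0.73)]
scene wide_frame_grip [([536.0, -181.0, 202.0], 0.64), ([541.0, -247.0, 175.0], 0.23)]
scene wide_frame_loop_a [([536.0, -243.0, 177.0], 0.97), ([525.0, -123.0, 178.0], 0.85), ([593.0, 181.0, 1.0], 0.56)]
scene wide_frame [([532.0, -182.0, 44.0], 0.81)]
scene narrow_frame [([552.0, 184.0, 10.0], 0.93), ([318.0, 208.0, -1.0], 0.67), ([621.0, 430.0, 2.0], 0.4)]
side bar_grip [([605.0, -76.0, 180.0], 0.86), ([554.0, 182.0, 12.0], 0.47)]
side hook_a [([529.0, -123.0, 179.0], 0.76), ([543.0, -246.0, 176.0], 0.69)]
side wide_frame_grip [([537.0, -184.0, 200.0], 0.95)]
side wide_frame_loop_a [([527.0, -124.0, 173.0], 0.73)]
side wide_frame [([535.0, -178.0, 45.0], 0.98)]
side narrow_frame [([320.0, 208.0, 1.0], 0.81), ([550.0, 185.0, 13.0], 0.69), ([589.0, 180.0, 0.0], 0.31)]
pos [ 535.5 -182.   319.9] yaw 0.103 tilt [-0.  0. -1.] gap 52.4 F [ 0.9 -0.6  0.3] T [-0.04  0.08  0.01] q [-0.39  0.04  1.11  0.    1.99 -0.49] t 30.175
shift/row [-4.8000e-03 -3.0000e-04  1.1869e+00] turn tot -0.002
```

View pics/g.png

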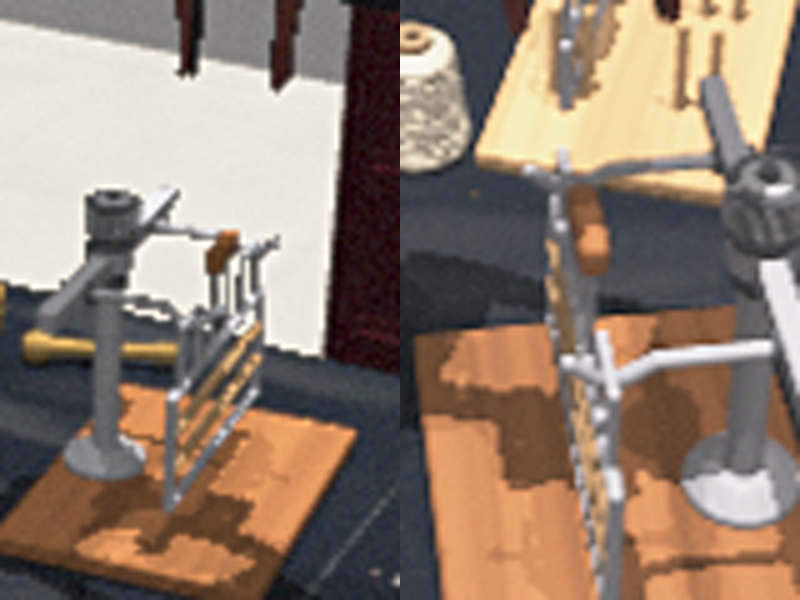

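The frame hangs level with both loops in the hook cradles, the bar is home, and the gripper is clear.

```bash
python3 -c "
from plant import manip
print(manip.job_done())"
```

```text
the job is handed in; nothing more can be done
None
```

I swung the bar home to its stop, tightened the nut until it stopped, and hung the wide frame level on both hooks; the narrow frame is still in the rack, and I handed the job in at about 30 s of the 72 s allowed (no verdict came back).

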